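# Show the fresh purple sample to the inspection camera

### The job

Take the purple sample board out of the drying rack and present its painted face to the inspection camera: hold it in the air with the middle of the painted panel 20 cm in front of the lens and centred on it, batten uppermost, leaning back 20 degrees so that the face is square to the downward-looking lens. The paint is fresh, so grip the board only by the bare wooden batten and let the panel touch neither the gripper nor the camera; leave the other boards, the camera and everything else on the bench where they are. Finish while holding the board there, still, in the gripper: do not put it down or let go.

Things in the scene. Friction and masses are not known exactly. Their poses are not given: they have to be found in the camera images.
- purple_board: board to present, 150 mm tall, 0.12 kg: bare wood batten 180 x 18 x 40 mm (with dabs of its colour on top near the ends) over a painted panel 110 x 110 x 6 mm, set mid-thickness under the batten. Origin: middle of the panel's lower edge; z up (panel 0-110, batten 110-150 mm), y along the batten, x out of the mottled purple face (back white). Hangs in the rack by its batten ends
- purple_grip (a point): centre of the purple board's batten (20 mm below its top edge), axes as the board's. The batten is 18 mm thick, gripped across x from above; the free span between the rack's rails is 148 mm
- purple_face (a point): centre of the purple painted face, 3 mm in front of the panel's mid-plane and 55 mm above its lower edge; axes as the board's, x out of the face
- purple_panel: the painted panel of the purple board (same frame as the board): not to be touched
- magenta_board: another board like the purple one, magenta: leave it hanging. Its origin and axes as the purple board's
- green_board: another board like the purple one, green: leave it hanging. Its origin and axes as the purple board's
- drying_rack: fixed rack 270 (x) x 180 (y) mm, origin under its centre. Two rails along x at y +-80 mm, 12 mm thick, 143 mm high, with open-topped notches 22 mm wide at x -85, 0, 85 mm; batten ends rest in them 125 mm above the table. Boards' order varies; faces look to +x. Batten tops are at 165 mm, panels hang 15 mm clear: a board must rise 150 mm to pass over its neighbours
- camera_stand: fixed inspection camera: white 350 x 130 x 6 mm base plate, 22 mm column about 370 mm tall 85 mm behind the lens, black camera with a white ring light 72 mm across, looking to the stand's -x and 20 degrees (0.35 rad) downward. Origin on the table under the front of the lens
- lens (a point): middle of the front of the lens; x points backwards into the camera (against the view, so it rises by 20 degrees), y level, z square to these. Its height above the table differs from start to start, 240 to 310 mm; it stays put unless pushed
- focus (a point): the point 200 mm in front of the lens on its axis, where the centre of the painted face belongs; axes as the lens's: x towards the lens, z up and leaning 20 degrees away from the camera. The board's x and z must lie along these. It is straight above the black cross and 69 mm lower than the lens
- floor_cross (a point): black cross, 70 mm, on the base plate (6 mm above the table), straight below the focus point, 188 mm from the origin of the stand towards its -x
- paint_can_yellow: closed can, 80 mm across, 100 mm tall, yellow label; bystander. Origin under its centre
- paint_can_red: closed can, 80 mm across, 100 mm tall, red label; bystander. Origin under its centre
- mixing_cup: white cup, 70 mm across, 80 mm tall; bystander. Origin under its centre
- tape_roll: blue ring, 96 mm across, 24 mm high, lying flat; bystander. Origin under its centre
- flat_brush: brush lying on the table; bystander
Things that resemble listed ones, but are neither listed nor needed, are in the scene too. Leave any orange look-alike of the purple_board alone.

How it is judged:
By the outcome, as a careful person would: the job done as asked, in the order asked, and still so for the second after the job is handed in, while the arm keeps its last pose, push and grip.
It also fails if it takes over 40 s, if anything falls off the work surface, if the arm or the gripper's body presses on something with over 40 N, if the wrist force passes 120 N, or if a joint passes its speed limit or range.

### The arm

A 6-joint arm with a two-finger parallel gripper is mounted at the origin on the work surface. World frame = base frame: x ahead of the robot, y to its left, z up, the work surface at z = 0. Lengths are in mm, angles in rad, forces in N, time in s.
With the tool pointing down it reaches from about 400 to 925 mm from the base axis. Payload 12.5 kg.
Tool frame: the origin (TCP) lies midway between the tips of the shut fingers; the grasp point (between the pads) lies 19 mm behind it (env.pinch_z is the z of the grasp point in the tool frame, in mm); z points along the fingers, y is the line along which they close (so a half turn about z gives the same grasp; the last joint's range is limited). The gripper opens to 95 mm and grips with 3 to 60 N. Pads are 20 mm wide; open, the fingers measure 119 mm over their backs; the gripper's body (75 mm by 180 mm) begins 59 mm behind the grasp point.
Start: joints at [-1.414, 0.491, 1.559, -0, 1.092, -0.106], TCP at [162.388, -603.553, 214.661] pointing down, gripper open.
Joint ranges: [-3.1, 3.1], [-0.84, 2.19], [0.05, 2.79], [-1.13, 4.28], [0.06, 2.93], [-2.69, 2.69]. Speed limits (rad/s): [2.22, 2.22, 2.79, 3.14, 3.14, 3.14].

### API

Orientations are given as [roll, pitch, yaw] about the fixed x, y, z axes, in that order (R = Rz(yaw) Ry(pitch) Rx(roll)).
In Python, from cell import env, eyes gives the robot as it stands.
- The arm moves only by the shell command python3 -m inch 'ROWS'. ROWS is JSON, a list of rows, each a list of 3 entries, a list of its own where there are three numbers: the shift along the tool's x, y, z in units of 60 mm (1.0 is 60 mm), then the turn about the tool's z in units of 5 degrees (1.0 is 5 degrees), then the closure, from -1 (fully open) to 1 (shut). In form: [[[tx, ty, tz], turn, claw], ...]. A call has exactly 10 rows; each row shifts and turns the commanded pose from where the row before left it, along the tool's axes as they then stand; what a row does not reach is not made up. A row lasts 1/8 s, in which the tool goes at most 62.5 mm and 10.7 degrees, less where a joint would pass 70% of its speed; a pose out of reach is approached as far as the arm can. A call is refused whole if a number of a shift passes 1 or a number of a turn 1, either way. A call with a gripper value outside its range is refused whole. The fingers move at their own pace and stop on an object; the grip force is fixed at half the most. Time passes only in rows, so rows that do not move let the fingers close, or fill a call up. It gives the time, the measured TCP pose, the force, the opening and the grip force at its end, in the units of the state.
- env.state(): the state, without advancing time (a new reading comes with each control period).
- eyes.read_camera(name): name is "scene" or "top" or "wrist"; returns a dict with "pixels" (480x640x3 uint8, red, green, blue), "fx", "fy", "cx", "cy" (pixels), "extrinsics" (4x4, takes a point from world to camera coordinates). Camera axes: x right, y down, z forward; pixel columns grow to the right and rows downward; lengths in mm; the calibration is good to about 2 mm. A picture is of the moment at which its call begins. There is no depth.
- env.job_done(): hands the job in; it is judged then, once.
Trained networks look in a picture, given as the dict that the camera call returned (one of the last four; its "shot" number tells which), for a name from the list of things; names that differ only in an ending like _2 or _b are one class to them, and where a whole thing is asked for, a point or a joint stands for the part that bears it (a point fixed in the world has none). Each returns a list of dicts, best first, with "score" (0 to 1); they miss things now and then, are a little off and sometimes report something else, mostly with a low value. They report only what shows in the picture. A call takes as long as a camera call. They do not tell look-alikes from the thing itself.
- eyes.boxes_of(name, picture): "centre" ([row, column] in pixels, amid what is visible of it).
- eyes.cut_out(name, picture): "mask" (480x640 bool, what is visible of it) and "centre" ([row, column] in pixels, amid what is visible of it).
- eyes.spot_point(name, picture): "centre" ([row, column] in pixels: a listed point, or the origin of a listed thing).
The state is a dict: "t": time; "joints": joint angles; "qvel": joint speeds; "tau": joint torques, N m; "eef_pos": TCP position; "tcp_rot": TCP orientation; "ft_force": force on the tool from outside, world axes, zero at the start; "moment": the same for the moment, N m; "opening": opening from 0.0 (shut) to 1.0 (fully open); "grip_force": force on a finger pad.
Only numpy, scipy, OpenCV 4.12 (cv2) and the standard library are available. Lean on these libraries where they do the work, as an engineer would, in place of code of your own. Each camera call takes 0.05 s, during which the arm holds its last target. There are 200 camera calls.

## Working session

There is one attempt and no reset: what is moved stays moved. The work goes in short steps, Python scripts to look and compute and a shell command to move; the robot and the scene stay as the last step left them, time stands still between calls to the robot, and variables do not carry over. Pictures are saved under pics/ and viewed, at most 10 in all, crops included, and the job is handed in when it is done.

```bash
ls; mkdir -p pics
cat > h.py <<'E'
import numpy as np, cv2
from scipy.optimize import least_squares
from scipy.spatial.transform import Rotation as Ro
from cell import env, eyes
def proj(p,X):
    X=np.atleast_2d(X); c=X@p["extrinsics"][:3,:3].T+p["extrinsics"][:3,3]
    return np.c_[p["fy"]*c[:,1]/c[:,2]+p["cy"], p["fx"]*c[:,0]/c[:,2]+p["cx"]]  # row,col
def at_z(p,rc,z):
    R=p["extrinsics"][:3,:3]; t=p["extrinsics"][:3,3]; o=-R.T@t
    d=R.T@np.array([(rc[1]-p["cx"])/p["fx"],(rc[0]-p["cy"])/p["fy"],1])
    return o+d*(z-o[2])/d[2]
def tri(obs):
    f=lambda X: np.concatenate([proj(p,X)[0]-rc for p,rc in obs])
    r=least_squares(f,[500,0,150]); return r.x, np.abs(r.fun).max()
def save(p,n): cv2.imwrite("pics/"+n,p["pixels"][:,:,::-1])
E
python3 - <<'E'
from h import *
ps={n:eyes.read_camera(n) for n in ("scene","top","wrist")}
cv2.imwrite("pics/a.png",np.hstack([cv2.resize(ps["scene"]["pixels"],(640,480))])[:,:,::-1]); save(ps["top"],"b.png"); 
for n,p in ps.items():
    print(n,p["fx"],(-p["extrinsics"][:3,:3].T@p["extrinsics"][:3,3]).round())
    for k in ("purple_board","purple_grip","purple_face","magenta_board","green_board","drying_rack","camera_stand","lens","floor_cross"):
        print(k,[(np.round(d["centre"]).tolist(),round(d["score"],2)) for d in eyes.spot_point(k,p)][:3])
print(env.state())
E
```

```text
pics
scene 513.6249598733558 [1117. -974. 1277.]
purple_board [([312.0, 308.0], 0.94), ([231.0, 301.0], 0.63)]
purple_grip [([205.0, 301.0], 0.96), ([285.0, 303.0], 0.81)]
purple_face [([222.0, 300.0], 0.58)]
magenta_board []
green_board [([282.0, 268.0], 0.77), ([301.0, 307.0], 0.71)]
drying_rack [([304.0, 284.0], 0.94), ([143.0, 416.0], 0.37)]
camera_stand [([204.0, 408.0], 0.86), ([280.0, 267.0], 0.35)]
lens [([146.0, 419.0], 0.59)]
floor_cross [([242.0, 392.0], 0.63)]
top 464.7403627479774 [ 409.  -49. 1321.]
purple_board [([299.0, 276.0], 0.89)]
purple_grip [([297.0, 274.0], 0.81), ([227.0, 393.0], 0.68)]
purple_face [([226.0, 388.0], 0.69), ([298.0, 277.0], 0.55)]
magenta_board [([264.0, 377.0], 0.85)]
green_board [([290.0, 371.0], 0.98)]
drying_rack [([262.0, 380.0], 0.89), ([204.0, 238.0], 0.3)]
camera_stand [([207.0, 172.0], 0.64), ([290.0, 372.0], 0.35)]
lens [([186.0, 133.0], 0.86)]
floor_cross [([200.0, 237.0], 0.88)]
wrist 332.84225241182855 [ 225. -586.  385.]
purple_board []
purple_grip []
purple_face []
magenta_board []
green_board []
drying_rack []
camera_stand []
lens []
floor_cross []
{'t': 1.5, 'joints': array([-1.41359946e+00,  4.90897005e-01,  1.55888710e+00,  2.53733440e-05,
        1.09168580e+00, -1.05580351e-01]), 'qvel': array([ 1.69207154e-03,  2.09369589e-04,  5.22556312e-04, -1.51473899e-03,
       -6.26789288e-04, -4.64364715e-05]), 'tau': array([ 1.24783455e-03, -6.12464404e+01, -2.58427477e+01,  6.93314569e-02,
        4.45129664e-02, -2.05845845e-05]), 'eef_pos': array([ 162.39634431, -603.56255836,  214.66725401]), 'tcp_rot': array([ 3.14146822e+00, -9.45725287e-06,  2.62765527e-01]), 'ft_force': array([-0.10202715, -0.43364035,  0.29899826]), 'moment': array([ 0.02524389, -0.04715243, -0.00786486]), 'grip_force': 0.0, 'opening': 1.0008737944252764}
```

View pics/a.png

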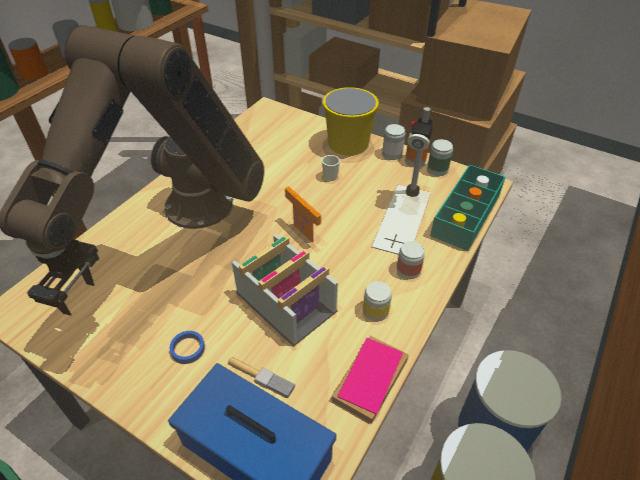

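View pics/b.png

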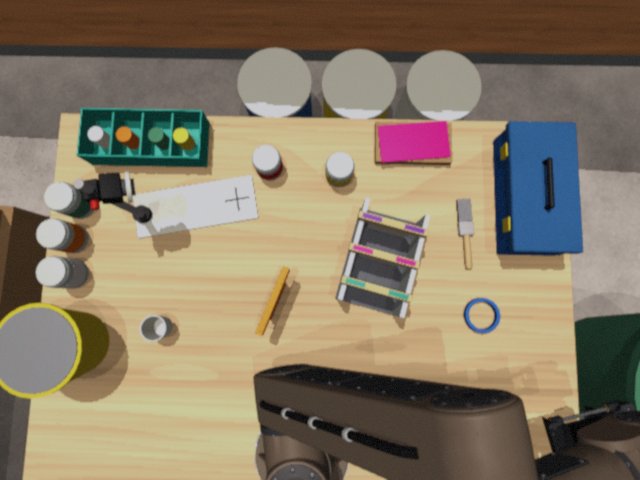

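The top view shows the rack around (385,260) and the stand's cross at (237,199), with the camera head near (110,187). The candidates are the board with purple dabs at (392,222), the magenta one at (384,255), the green one at (376,288), and the orange look-alike standing alone at (272,300). Only (392,222) has purple dabs and hangs in the rack, so I'll confirm it in a crop.

Run:
```python
from h import *
T=eyes.read_camera("top"); S=eyes.read_camera("scene")
hsv=cv2.cvtColor(T["pixels"],cv2.COLOR_RGB2HSV)
def blobs(lo,hi):
    m=((hsv[...,0]>=lo)&(hsv[...,0]<=hi)&(hsv[...,1]>90)&(hsv[...,2]>60)).astype(np.uint8)
    m[:195]=0;m[310:]=0;m[:,:335]=0;m[:,435:]=0
    n,l,s,c=cv2.connectedComponentsWithStats(m); return [(s[i,4],c[i][::-1]) for i in range(1,n) if s[i,4]>15]
for nm,lo,hi in (("purple",125,145),("magenta",155,172),("green",65,90)):
    for a,c in blobs(lo,hi): print(nm,a,c.round(1),at_z(T,c,165).round(1))
for n in ("lens","camera_stand","floor_cross"):
    for p,k in ((T,"top"),(S,"scene")):
        print(n,k,[(np.round(d["centre"],1).tolist(),round(d["score"],2)) for d in eyes.spot_point(n,p)])
for p,rc,n in ((T,(199.5,237),"T"),(S,(242,393),"S")): print("cross",n,at_z(p,rc,6).round(1))
# plate mask in top
m=(hsv[...,1]<40)&(hsv[...,2]>150); m[:170]=0;m[245:]=0;m[:,:125]=0;m[:,265:]=0
n,l,s,c=cv2.connectedComponentsWithStats(m.astype(np.uint8)); i=1+np.argmax(s[1:,4])
pts=np.argwhere(l==i); W=np.array([at_z(T,p,6)[:2] for p in pts],np.float32)
r=cv2.minAreaRect(W); print("plate",s[i],r,cv2.boxPoints(r).round())
print("orange standing",at_z(T,(300,272),150).round())
A=cv2.resize(T["pixels"][190:320,330:440],None,fx=3.6,fy=3.6,interpolation=2); B=cv2.resize(S["pixels"][115:260,360:450],None,fx=3.2,fy=3.2,interpolation=2)
C=cv2.resize(T["pixels"][160:250,80:270],None,fx=3.6,fy=3.6)
B=cv2.resize(B,(int(B.shape[1]*A.shape[0]/B.shape[0]),A.shape[0])); cv2.imwrite("pics/c.png",np.hstack([A,B])[:,:,::-1]); cv2.imwrite("pics/d.png",C[:,:,::-1])
```

```text
purple 53 [216.9 372. ] [ 622.2 -168.7  165. ]
purple 58 [228.6 414.5] [ 594.5 -275.7  165. ]
magenta 81 [249.1 363. ] [ 539.8 -146.8  165. ]
magenta 87 [261.  405.1] [ 512.5 -251.7  165. ]
green 58 [282.2 355. ] [ 457.1 -127.8  165. ]
green 61 [294.5 398.1] [ 429.2 -234.4  165. ]
lens top [([181.5, 134.3], 0.91), ([235.2, 385.1], 0.59)]
lens scene [([144.6, 419.9], 0.73)]
camera_stand top [([210.6, 174.9], 0.65)]
camera_stand scene [([207.0, 405.2], 0.59)]
floor_cross top [([200.5, 236.8], 0.78)]
floor_cross scene [([239.0, 393.7], 0.91)]
cross T [694.1 205.3   6. ]
cross S [698.5 201.9   6. ]
plate [ 133  175  125   63 5015] ((673.1129150390625, 325.86737060546875), (130.72848510742188, 350.1435852050781), 10.964947700500488) [[576. 485.]
 [642. 142.]
 [771. 166.]
 [704. 510.]]
orange standing [409.  78. 150.]
```

View pics/c.png

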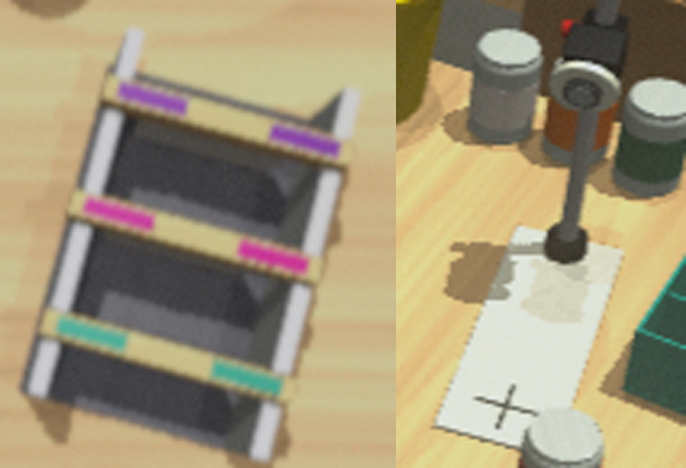

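View pics/d.png

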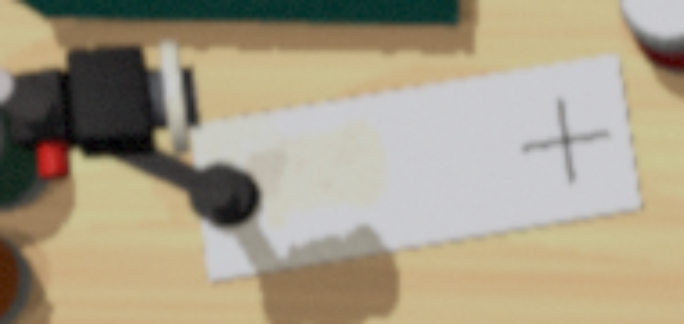

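The crop confirms the purple-dabbed board in the outermost slot. Its centre is about (608,-222) and its top is at 165. The stand's cross is about (695,204), yaw about 101°. The moves can't command a tilt directly, so first I'll test with the empty gripper whether pushing against the inner reach limit tilts the tool.

```bash
python3 -m inch '[[[0.05,-0.5,0],0,-1],[[0.05,-0.5,0],0,-1],[[0.05,-0.5,0],0,-1],[[0.05,-0.5,0],0,-1],[[0.05,-0.5,0],0,-1],[[0.05,-0.5,0],0,-1],[[0.05,-0.5,0],0,-1],[[0.05,-0.5,0],0,-1],[[0.05,-0.5,0],0,-1],[[0.05,-0.5,0],0,-1]]'
python3 -c "
from h import *
s=env.state();print(s['joints'].round(3),s['tcp_rot'],s['eef_pos'])
class P(dict):pass
T=eyes.read_camera('top');S=eyes.read_camera('scene')
X,e=tri([(T,(187,132.8)),(S,(141.3,418.5))]);print('lens',X,e)
X,e=tri([(T,(181.5,134.3)),(S,(144.6,419.9))]);print('lens',X,e)
for H in range(230,330,10): print(H,proj(T,[659,389,H]).round(1),proj(S,[659,389,H]).round(1))
"
```

```text
t: 3.15
eef_pos: [113.3, -305.1, 214.7]
tcp_rot: [3.141, 0.0, 0.263]
ft_force: [-0.1, -0.1, 0.9]
opening: 0.998
grip_force: 0.0
[-1.419  0.052  2.213 -0.     0.876 -0.111] [3.14107900e+00 9.53956288e-05 2.62824356e-01] [ 113.2618478  -305.12354146  214.73152677]
lens [659.02229576 391.17874527 290.96116151] 1.937303347960949
lens [671.10089819 389.3784211  285.76668464] 0.39014684716761394
230 [[192.1 143.2]] [[157.4 413.8]]
240 [[191.1 141.6]] [[155.  414.2]]
250 [[190.1 140. ]] [[152.5 414.6]]
260 [[189.1 138.3]] [[150.1 415. ]]
270 [[188.1 136.6]] [[147.6 415.4]]
280 [[187.  134.9]] [[145.1 415.8]]
290 [[186.  133.1]] [[142.6 416.2]]
300 [[184.9 131.4]] [[140.1 416.7]]
310 [[183.8 129.5]] [[137.5 417.1]]
320 [[182.6 127.7]] [[134.9 417.5]]
```

The tool stays upright down to 320 mm. I won't force it further in and will go for the grasp first.

```bash
cat >> h.py <<'E'
def plan(goal,turn=0.,n=10):
    """equal rows (tool axes, units) taking the TCP to goal (mm) while turning 'turn' units about tool z"""
    s=env.state(); R0=Ro.from_euler("xyz",s["tcp_rot"]); M=np.zeros((3,3))
    for i in range(n): M+=(R0*Ro.from_euler("z",5*turn/n*i,degrees=True)).as_matrix()
    t=np.linalg.solve(M,np.array(goal)-s["eef_pos"])/60
    print("row",t.round(3),"turn",round(turn/n,3)); return t
E
python3 -c "
from h import *
plan([500,-240,250],-10)"
```

```text
row [ 0.594  0.319 -0.059] turn -1.0
```

```bash
python3 -m inch '[[[0.59,0.32,-0.06],-1,-1],[[0.59,0.32,-0.06],-1,-1],[[0.59,0.32,-0.06],-1,-1],[[0.59,0.32,-0.06],-1,-1],[[0.59,0.32,-0.06],-1,-1],[[0.59,0.32,-0.06],-1,-1],[[0.59,0.32,-0.06],-1,-1],[[0.59,0.32,-0.06],-1,-1],[[0.59,0.32,-0.06],-1,-1],[[0.59,0.32,-0.06],-1,-1]]'
python3 -c "
from h import *
print(env.state()['joints'].round(3))
plan([608.3,-222.2,220],-2.1)"
```

```text
t: 4.5
eef_pos: [500.6, -244.3, 250.6]
tcp_rot: [3.141, 0.0, 1.138]
ft_force: [-0.2, -0.6, 0.2]
opening: 0.997
grip_force: 0.0
[-0.573  0.358  1.681 -0.     1.102 -0.14 ]
row [0.096 0.156 0.051] turn -0.21
```

```bash
python3 -m inch '[[[0.12,0.195,0.065],-0.26,-1],[[0.12,0.195,0.065],-0.26,-1],[[0.12,0.195,0.065],-0.26,-1],[[0.12,0.195,0.065],-0.26,-1],[[0.12,0.195,0.065],-0.26,-1],[[0.12,0.195,0.065],-0.26,-1],[[0.12,0.195,0.065],-0.26,-1],[[0.12,0.195,0.065],-0.26,-1],[[0,0,0],0,-1],[[0,0,0],0,-1]]'
python3 - <<'E'
from h import *
W=eyes.read_camera("wrist"); save(W,"e.png")
hsv=cv2.cvtColor(W["pixels"],cv2.COLOR_RGB2HSV)
m=((hsv[...,0]>=125)&(hsv[...,0]<=145)&(hsv[...,1]>90)&(hsv[...,2]>60)).astype(np.uint8)
n,l,s,c=cv2.connectedComponentsWithStats(m)
for i in range(1,n):
    if s[i,4]>60: print(s[i],c[i].round(1),at_z(W,c[i][::-1],165).round(1))
for k in ("purple_grip",):
    print([(d["centre"],d["score"],at_z(W,d["centre"],145).round(1)) for d in eyes.spot_point(k,W)])
E
```

```text
t: 5.75
eef_pos: [606.2, -223.1, 219.4]
tcp_rot: [-3.141, 0.0, 1.317]
ft_force: [-0.2, -0.1, -0.1]
opening: 1.0
grip_force: 0.0
[ 308  138   18   76 1288] [316.1 175.3] [ 621.2 -166.8  165. ]
[309 298  15   8 111] [315.8 301.2] [ 598.6 -253.3  165. ]
[309 337  15  22 330] [316.  347.5] [ 589.4 -289.5  165. ]
[([246.4, 317.3], 0.79, array([ 608.8, -218.8,  145. ]))]
```

View pics/e.png

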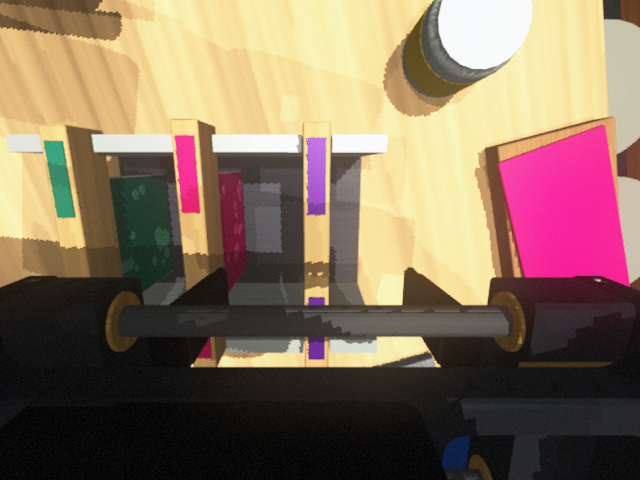

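The wrist view shows the purple batten at column 316, midway between the fingers (215 and 415), with yaw matched. I'll descend and grip the batten.

```bash
python3 -m inch '[[[0.03,0.02,0.29],0,-1],[[0,0,0.29],0,-1],[[0,0,0.29],0,-1],[[0,0,0.29],0,-1],[[0,0,0.29],0,-1],[[0,0,0],0,-1],[[0,0,0],0,1],[[0,0,0],0,1],[[0,0,0],0,1],[[0,0,0],0,1]]'
```

```text
t: 7.1
eef_pos: [608.1, -221.7, 132.7]
tcp_rot: [3.141, 0.0, 1.317]
ft_force: [-0.0, -0.4, -0.5]
opening: 0.637
grip_force: 0.0
```

```bash
python3 -m inch '[[[0,0,0],0,1],[[0,0,0],0,1],[[0,0,0],0,1],[[0,0,0],0,1],[[0,0,0],0,1],[[0,0,0],0,1],[[0,0,0],0,1],[[0,0,0],0,1],[[0,0,-0.1],0,1],[[0,0,-0.2],0,1]]'
```

```text
t: 8.35
eef_pos: [607.9, -221.6, 150.7]
tcp_rot: [-3.141, -0.0, 1.317]
ft_force: [-0.5, 0.1, -0.6]
opening: 0.188
grip_force: 30.0
```

```bash
python3 -m inch '[[[0,0,-0.5],0,1],[[0,0,-0.65],0,1],[[0,0,-0.65],0,1],[[0,0,-0.65],0,1],[[0,0,-0.65],0,1],[[0,0,-0.65],-1,1],[[0,0,-0.65],-1,1],[[0,0,-0.65],-1,1],[[0,0,-0.65],-1,1],[[0,0,-0.5],-1,1]]'
python3 -c "
from h import *
print(env.state()['joints'].round(3))
plan([560,250,550],-10)"
```

```text
t: 9.6
eef_pos: [607.4, -221.3, 525.3]
tcp_rot: [3.14, 0.001, 1.756]
ft_force: [-0.2, -0.0, -1.5]
opening: 0.189
grip_force: 30.0
[-0.452  0.41   0.905 -0.     1.824 -0.637]
row [ 0.723  0.375 -0.042] turn -1.0
```

```bash
python3 -m inch '[[[0.72,0.375,-0.04],-1,1],[[0.72,0.375,-0.04],-1,1],[[0.72,0.375,-0.04],-1,1],[[0.72,0.375,-0.04],-1,1],[[0.72,0.375,-0.04],-1,1],[[0.72,0.375,-0.04],-1,1],[[0.72,0.375,-0.04],-1,1],[[0.72,0.375,-0.04],-1,1],[[0.72,0.375,-0.04],-1,1],[[0.72,0.375,-0.04],-1,1]]'
python3 -c "
from h import *
print(env.state()['joints'].round(3))
plan([150,640,560],-8.1)"
```

```text
t: 10.85
eef_pos: [562.0, 249.4, 547.2]
tcp_rot: [3.141, 0.0, 2.629]
ft_force: [0.9, -0.4, -0.8]
opening: 0.191
grip_force: 30.0
[ 0.31   0.356  0.935 -0.     1.851 -0.748]
row [ 0.816  0.516 -0.022] turn -0.81
```

```bash
python3 -m inch '[[[0.8,0.51,-0.02],-0.8,1],[[0.8,0.51,-0.02],-0.8,1],[[0.8,0.51,-0.02],-0.8,1],[[0.8,0.51,-0.02],-0.8,1],[[0.8,0.51,-0.02],-0.8,1],[[0.8,0.51,-0.02],-0.8,1],[[0.8,0.51,-0.02],-0.8,1],[[0.8,0.51,-0.02],-0.8,1],[[0.8,0.51,-0.02],-0.8,1],[[0.8,0.51,-0.02],-0.8,1]]'
python3 -c "
from h import *
print(env.state()['joints'].round(3))
plan([-210,790,570],0)"
```

```text
t: 12.1
eef_pos: [160.4, 636.4, 559.1]
tcp_rot: [3.141, 0.0, -2.957]
ft_force: [0.2, -0.2, -1.6]
opening: 0.19
grip_force: 30.0
[ 1.223  0.446  0.764 -0.     1.932 -0.532]
row [ 0.56   0.365 -0.018] turn 0.0
```

```bash
python3 -m inch '[[[0.56,0.36,-0.02],0,1],[[0.56,0.36,-0.02],0,1],[[0.56,0.36,-0.02],0,1],[[0.56,0.36,-0.02],0,1],[[0.56,0.36,-0.02],0,1],[[0.56,0.36,-0.02],0,1],[[0.56,0.36,-0.02],0,1],[[0.56,0.36,-0.02],0,1],[[0.56,0.36,-0.02],0,1],[[0.56,0.36,-0.02],0,1]]'
python3 -c "
from h import *
s=env.state();print(s['joints'].round(3),s['tcp_rot'])"
```

```text
t: 13.35
eef_pos: [-202.1, 760.6, 547.4]
tcp_rot: [3.123, -0.001, -2.959]
ft_force: [0.5, -0.4, -0.1]
opening: 0.189
grip_force: 30.0
[ 1.746e+00  8.340e-01  4.800e-02  2.000e-03  2.241e+00 -6.000e-03] [ 3.12268879e+00 -1.10649825e-03 -2.95890839e+00]
```

Pushing on the outer limit with joint 3 straight does tilt the tool: 1.1° of tip-out so far, in the direction I need. I'll keep going gently.

```bash
python3 -m inch '[[[0,0.25,-0.2],0,1],[[0,0.25,-0.2],0,1],[[0,0.25,-0.2],0,1],[[0,0.25,-0.2],0,1],[[0,0.25,-0.2],0,1],[[0,0.25,-0.2],0,1],[[0,0.25,-0.2],0,1],[[0,0.25,-0.2],0,1],[[0,0.25,-0.2],0,1],[[0,0.25,-0.2],0,1]]'
python3 -c "
from h import *
s=env.state();print(s['joints'].round(4),s['tcp_rot'],Ro.from_euler('xyz',s['tcp_rot']).as_matrix()[:,2])"
```

```text
t: 14.6
eef_pos: [-193.7, 773.9, 569.2]
tcp_rot: [3.023, -0.008, -2.959]
ft_force: [-0.8, -0.1, -1.3]
opening: 0.191
grip_force: 30.0
[ 1.7298  0.8076  0.0484  0.0127  2.1671 -0.0158] [ 3.02298392 -0.00775394 -2.95854758] [-0.02910989  0.11495251 -0.99294438]
```

```bash
python3 -m inch '[[[-0.05,0.5,-0.4],0,1],[[-0.05,0.5,-0.4],0,1],[[-0.05,0.5,-0.4],0,1],[[-0.05,0.5,-0.4],0,1],[[-0.05,0.5,-0.4],0,1],[[-0.05,0.5,-0.4],0,1],[[-0.05,0.5,-0.4],0,1],[[-0.05,0.5,-0.4],0,1],[[-0.05,0.5,-0.4],0,1],[[-0.05,0.5,-0.4],0,1]]'
python3 -c "
from h import *
s=env.state();z=Ro.from_euler('xyz',s['tcp_rot']).as_matrix()[:,2];print(s['joints'].round(4),s['tcp_rot'],z,np.degrees([np.arccos(-z[2]),np.arctan2(z[1],z[0])]))"
```

```text
t: 15.85
eef_pos: [-153.4, 781.9, 642.0]
tcp_rot: [2.818, -0.015, -2.957]
ft_force: [-0.6, -0.8, -1.0]
opening: 0.189
grip_force: 30.0
[ 1.6674  0.7253  0.0484  0.0471  2.046  -0.057 ] [ 2.8177942  -0.01480458 -2.9571858 ] [-0.07213751  0.31020194 -0.94792982] [ 18.5709843  103.09145891]
```

```bash
python3 -m inch '[[[-0.2,0.3,-0.24],0,1],[[-0.2,0.3,-0.24],0,1],[[0,0,0],0,1],[[0,-0.5,0],0,1],[[0,-0.5,0],0,1],[[0,-0.5,0],0,1],[[0,-0.5,0],0,1],[[0,-0.5,0],0,1],[[0,-0.5,0],0,1],[[0,-0.2,0],0,1]]'
cat > chk.py <<'E'
from h import *
def tilt():
    s=env.state();R=Ro.from_euler('xyz',s['tcp_rot']).as_matrix();z=R[:,2];print(s['t'],s['joints'].round(4),s['eef_pos'].round(1),z.round(4),np.degrees([np.arccos(-z[2]),np.arctan2(z[1],z[0])]).round(2), "board x az",np.degrees(np.arctan2(R[1,1],R[0,1])).round(2),"el",np.degrees(np.arcsin(R[2,1])).round(2))
tilt()
E
python3 chk.py; python3 -c "
from h import *
plan([160,640,600],0)"
```

```text
t: 17.1
eef_pos: [-99.0, 615.0, 591.9]
tcp_rot: [2.794, -0.015, -2.957]
ft_force: [-0.7, 0.6, -0.6]
opening: 0.19
grip_force: 30.0
17.1 [ 1.5944  0.2065  1.0737  0.0685  1.5205 -0.15  ] [-99.  615.  591.9] [-0.0763  0.332  -0.9402] [ 19.92 102.94] board x az 100.26 el 19.9
row [-0.432 -0.029 -0.032] turn 0.0
```

The tilt is 19.9° and holds away from the limit. Next I'll refine the lens height by overlaying model circles on the ring, and plan the way back.

Run:
```python
from h import *
T=eyes.read_camera("top"); S=eyes.read_camera("scene")
u=np.array([np.cos(np.radians(101)),np.sin(np.radians(101)),0]); v=np.array([-u[1],u[0],0]); c,s=np.cos(.349),np.sin(.349)
xb=c*u+s*np.array([0,0,1]); zb=c*np.array([0,0,1])-s*u
out=[]
for p,(r0,c0) in ((S,(115,390)),(T,(160,95))):
    k=8; A=cv2.resize(p["pixels"][r0:r0+55,c0:c0+50],None,fx=k,fy=k,interpolation=cv2.INTER_CUBIC).copy()
    for H,col in ((280,(255,0,0)),(290,(0,255,0)),(300,(0,0,255))):
        L=np.array([659.1,388.6,H]); a=np.linspace(0,2*np.pi,60)
        q=proj(p,L+36*(np.cos(a)[:,None]*v+np.sin(a)[:,None]*zb))
        cv2.polylines(A,[np.int32(((q-[r0,c0]+.5)*k)[:,::-1])],True,col,1)
    out.append(A)
cv2.imwrite("pics/f.png",np.hstack(out)[:,:,::-1])
for n in ("lens","floor_cross"):
    for p in (S,T): print(n,[(np.round(d["centre"],1),round(d["score"],2)) for d in eyes.spot_point(n,p)][:1])
plan([150,640,560],0)
```

```text
lens [(array([144.6, 417.1]), 0.92)]
lens [(array([185. , 135.3]), 0.57)]
floor_cross [(array([244. , 389.8]), 0.6)]
floor_cross [(array([201.2, 235.8]), 0.57)]
row [-0.416 -0.052  0.03 ] turn 0.0
```

View pics/f.png

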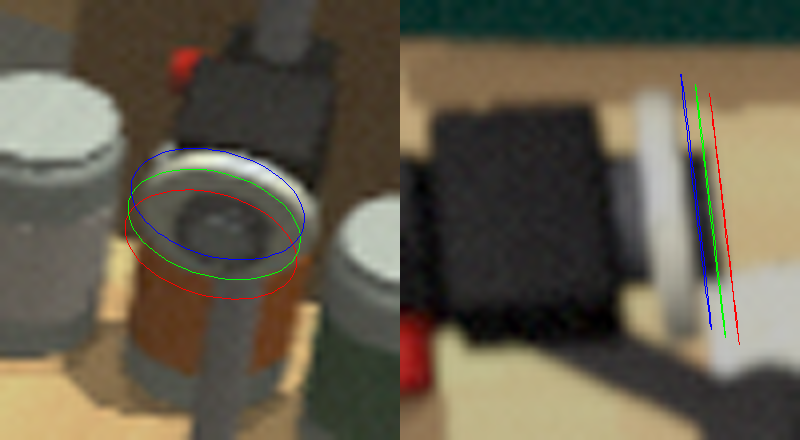

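The lens front fits a height of about 287 mm: top tip near column 134.5, scene lens centre near (142.6, 417). So the focus is about (695.5, 204.5, 218).

```bash
cat >> h.py <<'E'
F=np.array([695.5,204.5,218.])
def tcp_goal(f=F):
    R=Ro.from_euler('xyz',env.state()['tcp_rot']).as_matrix()
    return f-3*R[:,1]-62.7*R[:,2]
E
python3 -c "
from h import *
print(tcp_goal()); plan([350,370,560],0)"
```

```text
[700.78125249 180.93556175 275.94062152]
row [-0.661 -0.525 -0.144] turn 0.0
```

```bash
python3 -m inch '[[[-0.66,-0.52,-0.14],0,1],[[-0.66,-0.52,-0.14],0,1],[[-0.66,-0.52,-0.14],0,1],[[-0.66,-0.52,-0.14],0,1],[[-0.66,-0.52,-0.14],0,1],[[-0.66,-0.52,-0.14],0,1],[[-0.66,-0.52,-0.14],0,1],[[-0.66,-0.52,-0.14],0,1],[[-0.66,-0.52,-0.14],0,1],[[-0.66,-0.52,-0.14],0,1]]'
python3 chk.py; python3 -c "
from h import *
plan([700,160,440],-0.15)"
```

```text
t: 18.65
eef_pos: [350.8, 371.9, 558.6]
tcp_rot: [2.794, -0.015, -2.957]
ft_force: [0.6, 0.1, -1.0]
opening: 0.183
grip_force: 30.0
18.65 [ 0.5069  0.0845  1.3024  0.3345  1.6498 -1.2012] [350.8 371.9 558.6] [-0.0762  0.332  -0.9402] [ 19.92 102.93] board x az 100.25 el 19.9
row [-0.508 -0.494  0.024] turn -0.015
```

```bash
python3 -m inch '[[[-0.51,-0.49,0.02],-0.015,1],[[-0.51,-0.49,0.02],-0.015,1],[[-0.51,-0.49,0.02],-0.015,1],[[-0.51,-0.49,0.02],-0.015,1],[[-0.51,-0.49,0.02],-0.015,1],[[-0.51,-0.49,0.02],-0.015,1],[[-0.51,-0.49,0.02],-0.015,1],[[-0.51,-0.49,0.02],-0.015,1],[[-0.51,-0.49,0.02],-0.015,1],[[-0.51,-0.49,0.02],-0.015,1]]'
python3 chk.py; python3 -c "
from h import *
plan(tcp_goal(),0)"
```

```text
t: 19.9
eef_pos: [701.1, 162.0, 442.3]
tcp_rot: [2.794, -0.011, -2.945]
ft_force: [0.1, 0.2, -1.4]
opening: 0.187
grip_force: 30.0
19.9 [ 0.0081  0.555   0.9054  0.3446  1.7489 -1.7075] [701.1 162.  442.3] [-0.0767  0.3319 -0.9402] [ 19.92 103.01] board x az 101.04 el 19.9
row [-0.009 -0.065  0.271] turn 0.0
```

```bash
python3 -m inch '[[[-0.01,-0.08,0.34],0,1],[[-0.01,-0.08,0.34],0,1],[[-0.01,-0.08,0.34],0,1],[[-0.01,-0.08,0.34],0,1],[[-0.01,-0.08,0.34],0,1],[[-0.01,-0.08,0.34],0,1],[[-0.01,-0.08,0.34],0,1],[[-0.01,-0.08,0.34],0,1],[[0,0,0],0,1],[[0,0,0],0,1]]'
python3 chk.py
python3 - <<'E'
from h import *
print(tcp_goal())
W=eyes.read_camera("wrist");S=eyes.read_camera("scene");T=eyes.read_camera("top")
R=Ro.from_euler('xyz',env.state()['tcp_rot']).as_matrix(); B=np.c_[R[:,1],-R[:,0],-R[:,2]]; 
o=env.state()['eef_pos']-117.7*B[:,2]
box=lambda pts:np.array([o+B@np.array(q,float) for q in pts])
pan=box([(3,-55,0),(3,55,0),(3,55,110),(3,-55,110)]); bt=box([(9,-90,150),(9,90,150),(-9,90,150),(-9,-90,150)])
u=np.array([np.cos(np.radians(101)),np.sin(np.radians(101)),0]); v=np.array([-u[1],u[0],0]); zb=.94*np.array([0,0,1])-.342*u
L=np.array([659.5,389,287]); a=np.linspace(0,2*np.pi,40); ring=L+36*(np.cos(a)[:,None]*v+np.sin(a)[:,None]*zb)
img=[]
for p,(r0,c0,k) in ((S,(110,340,4)),(T,(140,110,4))):
    A=cv2.resize(p["pixels"][r0:r0+140,c0:c0+(95 if p is S else 100)],None,fx=k,fy=k,interpolation=cv2.INTER_CUBIC).copy()
    if p is T: A=cv2.resize(p["pixels"][140:280,170:270],None,fx=k,fy=k,interpolation=cv2.INTER_CUBIC).copy(); c0=170
    for P,col in ((pan,(255,0,0)),(bt,(0,255,0)),(ring,(0,255,255))):
        cv2.polylines(A,[np.int32(((proj(p,P)-[r0,c0]+.5)*k)[:,::-1])],True,col,1)
    img.append(A)
cv2.imwrite("pics/g.png",np.hstack(img)[:,:,::-1]); save(W,"w.png")
for k in ("purple_face","purple_grip","lens"):
  for n,p in (("S",S),("W",W),("T",T)): print(k,n,[(np.round(d["centre"],1),round(d["score"],2)) for d in eyes.spot_point(k,p)][:2], proj(p,o+B@[3,0,55] if 'face' in k else (o+B@[0,0,130] if 'grip' in k else L)).round(1))
E
```

```text
t: 21.15
eef_pos: [699.0, 182.3, 277.4]
tcp_rot: [2.794, -0.01, -2.945]
ft_force: [-0.5, 0.6, -1.2]
opening: 0.187
grip_force: 30.0
21.15 [ 0.0363  0.6086  1.2164  0.3467  1.3948 -1.8043] [699.  182.3 277.4] [-0.0755  0.332  -0.9402] [ 19.91 102.82] board x az 101.07 el 19.9
[700.77825911 180.91468672 275.93240008]
purple_face S [(array([221. , 297.8]), 0.81), (array([193.5, 401.3]), 0.67)] [[193.5 399.4]]
purple_face W [] [[256.5 318.9]]
purple_face T [(array([298.8, 279.5]), 0.66)] [[180.7 220.7]]
purple_grip S [(array([177.7, 399.6]), 0.88), (array([203.9, 301.1]), 0.79)] [[181.8 400. ]]
purple_grip W [(array([294.5, 315. ]), 0.73)] [[296.5 314.7]]
purple_grip T [(array([294.8, 273.2]), 0.64)] [[170.6 226.3]]
lens S [(array([143.1, 416.3]), 0.71)] [[143.4 416.3]]
lens W [(array([257.1, 582. ]), 0.94)] [[258.7 590.9]]
lens T [(array([187.5, 135. ]), 0.76)] [[186.1 133.7]]
```

View pics/g.png

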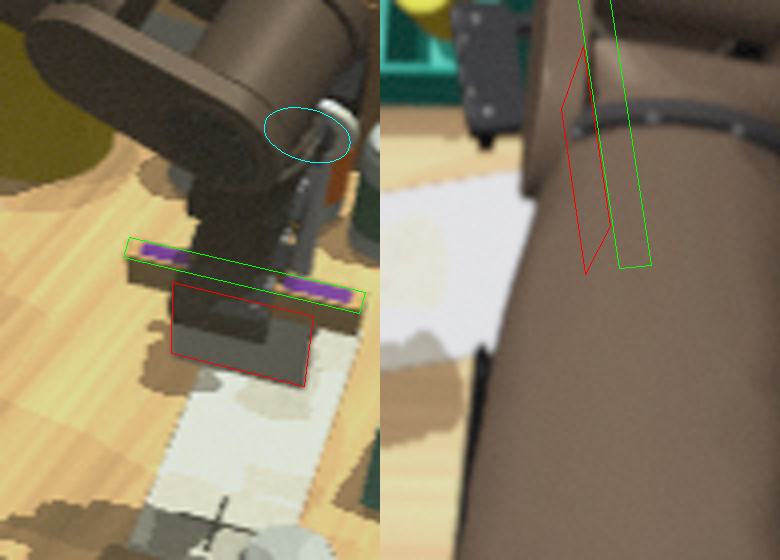

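View pics/w.png

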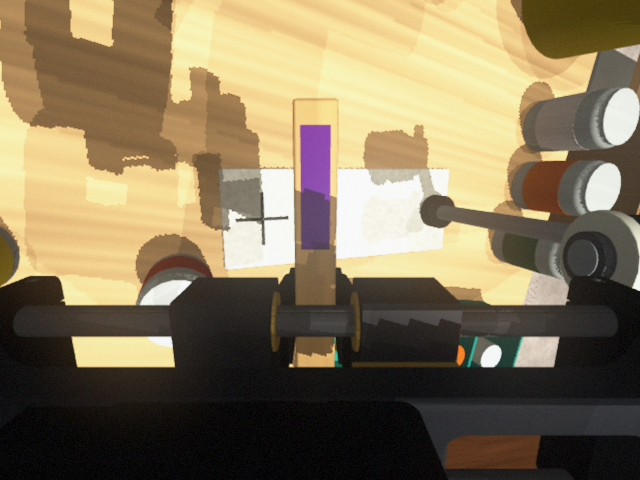

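Run:
```python
from h import *
W=eyes.read_camera("wrist");S=eyes.read_camera("scene");T=eyes.read_camera("top")
print("cross W",at_z(W,(218,262.5),6).round(1),"pred",proj(W,[695.5,204.5,6]).round(1))
w=W["pixels"]; g=cv2.cvtColor(w,cv2.COLOR_RGB2GRAY)[205:310,545:640]; cv2.imwrite("pics/x.png",cv2.resize(w[195:315,530:640],None,fx=4,fy=4,interpolation=2)[:,:,::-1])
lw=(256,584); ls=(142.9,416.6); lt=(187.5,134.6)
for n,o in (("WST",[(W,lw),(S,ls),(T,lt)]),("WS",[(W,lw),(S,ls)]),("WT",[(W,lw),(T,lt)]),("ST",[(S,ls),(T,lt)])):
    X,e=tri(o); print(n,X.round(1),round(e,2))
h=cv2.cvtColor(w,cv2.COLOR_RGB2HSV); c=np.linalg.norm(-W["extrinsics"][:3,:3].T@W["extrinsics"][:3,3]-[659,389,287]);print("dist",c)
# plate edges in wrist
m=((h[...,1]<40)&(h[...,2]>150)).astype(np.uint8); m[:160]=0;m[275:]=0;m[:,:215]=0;m[:,455:]=0
W2=np.array([at_z(W,p,6)[:2] for p in np.argwhere(m)],np.float32); print(cv2.minAreaRect(W2))
```

```text
cross W [694.5 207.1   6. ] pred [[218.5 260.5]]
WST [658.2 389.9 281.3] 1.67
WS [658.4 398.4 276.5] 1.62
WT [658.1 389.  281.6] 0.26
ST [657.5 387.5 287.6] 1.06
dist 314.49867223903345
((672.756103515625, 327.863525390625), (129.14199829101562, 349.0118713378906), 10.93175220489502)
```

View pics/x.png

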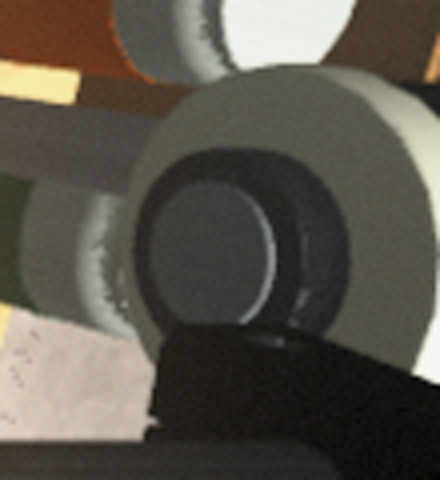

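The wrist view puts the lens front near (258.7, 583.7), which suggests it's about 283 mm high. The scene overlay matches the held board, with its white back to the scene camera and its face to the lens. I'll trim to focus (695, 205.5, 214.5).

```bash
python3 -c "
from h import *
g=tcp_goal(np.array([695,205.5,214.5]));print(g);plan(g,0,1)"
```

```text
[700.32166584 181.91621172 272.42904973]
row [-0.03  -0.038  0.065] turn 0.0
```

```bash
python3 -m inch '[[[-0.015,-0.02,0.033],0,1],[[-0.015,-0.02,0.033],0,1],[[0,0,0],0,1],[[0,0,0],0,1],[[0,0,0],0,1],[[0,0,0],0,1],[[0,0,0],0,1],[[0,0,0],0,1],[[0,0,0],0,1],[[0,0,0],0,1]]'
python3 chk.py
python3 - <<'E'
from h import *
W=eyes.read_camera("wrist"); s=env.state()
R=Ro.from_euler('xyz',s['tcp_rot']).as_matrix(); fc=s['eef_pos']+3*R[:,1]+62.7*R[:,2]; print("face",fc.round(1))
L=fc+np.array([0,0,0])+200*R[:,1]; print("axis hits",L.round(1),proj(W,L).round(1)); 
for H in(280,284,288): print(H,proj(W,[659.1,390,H]).round(1))
print([(np.round(d["centre"],1),d["score"]) for d in eyes.spot_point("lens",W)][:2])
E
```

```text
t: 23.15
eef_pos: [700.4, 181.8, 272.3]
tcp_rot: [2.794, -0.01, -2.945]
ft_force: [0.3, 0.1, -1.9]
opening: 0.188
grip_force: 30.0
23.15 [ 0.0355  0.6142  1.2192  0.3471  1.3879 -1.8077] [700.4 181.8 272.3] [-0.0762  0.332  -0.9402] [ 19.92 102.93] board x az 101.05 el 19.91
face [695.  205.4 214.4]
axis hits [659.  390.  282.5] [[256.6 593.9]]
280 [[256.  590.1]]
284 [[257.3 596.2]]
288 [[258.7 602.4]]
[(array([259.9, 590.5]), 0.83)]
```

```bash
python3 -c "
from h import *
print(np.abs(env.state()['qvel']).max()); print(env.job_done())"
```

```text
0.0017928787347726777
the job is handed in; nothing more can be done
None
```

I handed the job in at about 23 s with the gripper holding the purple board still by its batten. By my measurements the painted face is 20 cm from the lens, centred to within about 3 mm, and leaning back 19.9°. I saw no signs of contact, but no verdict came back.

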